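Press the end plugs home on the frame posts

TASK

On the assembly bench stand three square-tube posts and one round one. The plastic end plugs in the tallest and the shortest square posts have only been started and stand proud: press each of them straight down until its flange sits fully home on the end of the tube. Leave the plug in the round post standing proud as it is, because it has to come out again.

Things in the scene. Friction and masses are not known exactly. Their poses are not given: they have to be found in the camera images.
- tall_plug_top (a point): End plug in the tallest square post: 50 x 50 mm metal tube, 150 mm high, on a fixed 90 mm square foot plate. Black flange 54 x 54 x 6 mm on a ribbed 44 mm shank. Starts 14 to 18 mm proud; fully home, the flange top is 156 mm above the table. Slides straight down only at about 8 N, stays where left, hard stop when home (15 to 20 N is plenty). Point: centre of the flange's upper face, z up.
- short_plug_top (a point): End plug in the shortest square post: 50 x 50 mm metal tube, 80 mm high, on a fixed 90 mm square foot plate. Black flange 54 x 54 x 6 mm on a ribbed 44 mm shank. Starts 14 to 18 mm proud; fully home, the flange top is 86 mm above the table. Slides straight down only at about 8 N, stays where left, hard stop when home (15 to 20 N is plenty). Point: centre of the flange's upper face, z up.
- middle_plug_top (a point): End plug in the middle-sized square post: 50 x 50 mm metal tube, 120 mm high, on a fixed 90 mm square foot plate. Black flange 54 x 54 x 6 mm on a ribbed 44 mm shank. Already fully home, flange top at 126 mm: needs nothing. (Nothing on the bench is higher than the tallest post with its plug.) Point: centre of the flange's upper face, z up.
- round_plug_top (a point): End plug in the round post, to be left as it is: 50 mm diameter metal tube, 115 mm high, on a fixed 90 mm square foot plate. Round black flange 54 mm in diameter, 6 mm thick, on a 44 mm shank, 14 to 18 mm proud; about 8 N would move it down. Point: centre of the flange's upper face, z up.

How it is judged:
By the outcome, as a careful person would: the job done as asked, in the order asked, and still so for the second after the job is handed in, with the robot touching nothing.
It also fails if it takes over 35 s, if anything falls off the work surface, if the arm or the gripper's body presses on something with over 40 N, if the wrist force passes 120 N, or if a joint passes its speed limit or range.

ROBOT

A 6-joint arm with a two-finger parallel gripper is mounted at the origin on the work surface. World frame = base frame: x ahead of the robot, y to its left, z up, the work surface at z = 0. Lengths are in mm, angles in rad, forces in N, time in s.
With the tool pointing down it reaches from about 300 to 950 mm from the base axis. Payload 3.1 kg.
Tool frame: the origin (TCP) lies midway between the tips of the shut fingers; the grasp point (between the pads) lies 19 mm behind it; z points along the fingers, y is the direction in which the jaws open and shut (so a half turn about z gives the same grasp; the last joint's range is limited). The gripper opens to 85 mm and grips with 20 to 120 N. Pads are 22 mm wide; open, the fingers measure 114 mm over their backs; the gripper's body (76 mm by 85 mm) begins 54 mm behind the grasp point. The pads swing forward as they close: fully open they stand 13 mm farther back than shut.
Start: joints at [1.224, 0.308, 1.634, -0, 1.2, -0.07], TCP at [170.825, 601.208, 231.272] pointing down, gripper open.
Joint ranges: [-3.06, 3.06], [-0.79, 1.96], [0.05, 2.63], [-1.19, 4.34], [0.05, 2.64], [-2.94, 2.94]. Speed limits (rad/s): [2.79, 2.79, 3.14, 3.14, 3.14, 3.14].

INTERFACE

Orientations are given as [roll, pitch, yaw] about the fixed x, y, z axes, in that order (R = Rz(yaw) Ry(pitch) Rx(roll)).
In Python, from workcell import * gives the robot as it stands. The module is installed in compiled form; this text tells all that it offers.
- The arm moves only by the shell command python3 -m inch 'ROWS' [OPENING] [FORCE]. ROWS is text: rows parted by semicolons, each of 6 numbers parted by spaces: the shift along the tool's x, y, z in m, then the turn, a rotation vector about the tool's x, y, z in rad. In form: tx ty tz ax ay az; .... A call has 1 to 5 rows; each row is the pose to reach, as a shift and turn from the pose measured when the call began, along the tool's axes at that moment; what a row does not reach only later rows make up. A row lasts 1/8 s, in which the tool goes at most 62.5 mm and 10.7 degrees, less where a joint would pass 70% of its speed; a pose out of reach is approached as far as the arm can. A call with a gripper value outside its range is refused whole. OPENING is the closure in counts, from 0 (fully open) to 255 (shut), set as the call begins (- or left out, the last holds). The fingers move at their own pace and stop on an object; FORCE is the grip in N (left out, the last holds). Time passes only in rows, so rows that repeat a pose let the fingers close. It gives the time, the measured TCP pose, the force and the opening at its end, in the units of the state.
- get_obs(): the state, without advancing time (a new reading comes with each control period).
- snapshot(name): name is "side" or "top" or "wrist"; returns (picture, depth): 400x640x3 uint8, red, green, blue; 400x640 float32, mm along the optical axis (not along the pixel's ray), 0 where there is no reading.
- camera_info(name): a dict with "fov_y" (degrees; the focal length in pixels is half the picture's height over the tangent of half this angle, whatever the lens; pixels are square), "cx", "cy" (the principal point, pixels), "view" (4x4, takes a point from world to camera coordinates); the wrist camera has in their place "mount" (4x4, takes a point from camera to tool coordinates, whose origin is the TCP and whose axes are the flange's). Camera axes: x right, y down, z forward; pixel columns grow to the right and rows downward; lengths in mm; the calibration is good to about 2 mm. A picture is of the moment at which its call begins: read the wrist's pose just before it. camera_info takes no time and is no camera call.
- hand_in(): hands the job in, once; it reports no verdict.
Trained networks look in the newest picture that a camera, given by its name, has taken for a name from the list of things; names that differ only in an ending like _2 or _b are one class to them, and where a whole thing is asked for, a point or a joint stands for the part that bears it (a point fixed in the world has none). Each returns a list of dicts, best first, with "conf" (0 to 1); they miss things now and then, are a little off and sometimes report something else, mostly with a low value. They report only what shows in the picture. A call takes as long as a camera call.
- recognise(camera, label): "rect" ([left, top, right, bottom] in pixels, round what is visible of it).
- place_of(camera, label): "centre" ([column, row] in pixels: a listed point, or the origin of a listed thing).
The state is a dict: "time": time; "q": joint angles; "dq": joint speeds; "joint_torque": joint torques, N m; "ee_pos": TCP position; "eef_rot": TCP orientation; "contact_force": force on the tool from outside, world axes, zero at the start; "torque": the same for the moment, N m; "opening": opening from 0.0 (shut) to 1.0 (fully open).
Only numpy, scipy, OpenCV 4.12 (cv2) and the standard library are available. Lean on these libraries where they do the work, as an engineer would, in place of code of your own. Each camera call takes 0.05 s, during which the arm holds its last target. There are 200 camera calls.

## Working session

There is one attempt and no reset: what is moved stays moved. The work goes in short steps, Python scripts to look and compute and a shell command to move; the robot and the scene stay as the last step left them, time stands still between calls to the robot, and variables do not carry over. Pictures are saved under pics/ and viewed, about 8 in all and at most 12, crops included, and the job is handed in when it is done.

```bash
mkdir -p pics; cat > h.py <<'E'
from workcell import *
import numpy as np, cv2
def world(cam,depth,mask=None):
    c=camera_info(cam); f=200/np.tan(np.radians(c["fov_y"])/2)
    v,u=np.mgrid[0:400,0:640]; d=depth.astype(float)
    P=np.stack([(u-c["cx"])/f*d,(v-c["cy"])/f*d,d,np.ones_like(d)],-1)
    return (P@np.linalg.inv(np.array(c["view"])).T)[...,:3]
E
python3 - <<'E'
from h import *
print(get_obs())
for n in("top","side"):
    p,d=snapshot(n); cv2.imwrite(f"pics/{n}0.png",p[...,::-1]); np.save(n+"0.npy",d)
    W=world(n,d)
    for l in("tall_plug_top","short_plug_top","middle_plug_top","round_plug_top"):
        for r in place_of(n,l)[:3]:
            u,v=np.round(r["centre"]).astype(int); print(n,l,round(r["conf"],2),u,v,W[min(v,399),min(u,639)].round(1) if d[v,u]>0 else None)
E
```

```text
{'time': 0.0, 'q': array([ 1.22427518e+00,  3.08999227e-01,  1.63520953e+00, -9.48039475e-06,
        1.19970159e+00, -6.96935347e-02]), 'dq': array([ 6.42516388e-05, -7.26949713e-04, -1.06910096e-03, -7.41846053e-05,
        7.92164523e-04, -1.24379324e-04]), 'joint_torque': array([ 9.43084924e-04, -4.15243971e+01, -2.76670647e+01, -1.50695269e-04,
        1.01801933e-02, -6.91536268e-07]), 'ee_pos': array([170.55715576, 600.41144651, 230.03973464]), 'eef_rot': array([-3.13927998e+00, -1.52591462e-04,  2.86476831e+00]), 'contact_force': array([ 0.64856082, -0.21589931, -0.16867802]), 'torque': array([-0.00635708, -0.00243348, -0.01898776]), 'opening': 1.0007034650688977}
top tall_plug_top 0.74 359 173 [607.7 -68.4 169.7]
top short_plug_top 0.87 212 192 [581.5 255.1 100.7]
top middle_plug_top 0.57 280 154 [661.9 100.9 127.3]
top round_plug_top 0.87 455 227 [ 498.3 -273.   136.5]
side tall_plug_top 0.93 360 221 [602.7 -61.4 170.7]
side short_plug_top 0.83 299 174 [584.5 248.8 102.1]
side middle_plug_top 0.71 351 187 [673.2 108.3 125.7]
side round_plug_top 0.65 366 320 [ 504.4 -266.7  138.6]
```

```bash
python3 -c "
import cv2,numpy as np
a=cv2.imread('pics/top0.png');b=cv2.imread('pics/side0.png')
cv2.imwrite('pics/both0.png',cv2.resize(np.vstack([a,b]),(480,600)))"
```

```text
(no output)
```

View pics/both0.png

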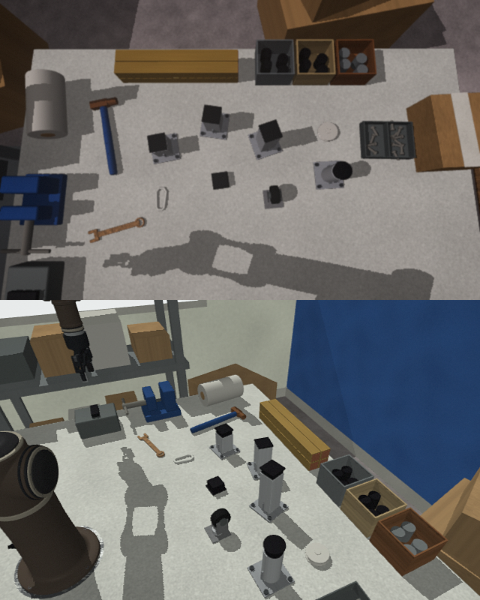

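The top and side views show the tall post at the centre, the short one to its left, the middle one behind them, and the round one on the right. The detected heights (about 170, 101, 126 and 137 mm) match those identities. Next I'll refine the flange centres.

```bash
cat > centre.py <<'E'
from h import *
G={"tall":(605,-65,171),"short":(583,252,101),"round":(501,-270,137.5)}
def fit(n,d,zt=7):
    W=world(n,d); out={}
    for k,(x,y,z) in G.items():
        m=(np.hypot(W[...,0]-x,W[...,1]-y)<50)&(abs(W[...,2]-z)<zt)&(d>0)
        P=W[m]
        if len(P)<10: continue
        r=cv2.minAreaRect(P[:,:2].astype(np.float32))
        out[k]=(np.round(r[0],1),np.round(r[1],1),round(r[2],1),P[:,2].mean().round(2),len(P))
    return out
def go(x,y,z):
    from scipy.spatial.transform import Rotation as R
    o=get_obs(); r=R.from_euler("xyz",o["eef_rot"])
    return (r.inv().apply(np.array([x,y,z])-o["ee_pos"])/1000).round(4), (r.inv()*R.from_euler("xyz",[np.pi,0,o["eef_rot"][2]])).as_rotvec().round(4)
E
python3 - <<'E'
from centre import *
for n in("top","side"):
    for k,v in fit(n,np.load(n+"0.npy")).items(): print(n,k,v)
print(go(605,-65,230))
E
```

```text
top tall (array([604.8, -71.1]), array([53.8, 54. ]), 19.2, np.float64(170.17), 651)
top short (array([586.8, 262.1]), array([55.1, 54.1]), 11.2, np.float64(101.53), 570)
top round (array([ 498.3, -277. ]), array([51.2, 52.4]), 0.1, np.float64(138.08), 506)
side tall (array([604.9, -69.9]), array([56.9, 55.1]), 19.0, np.float64(170.76), 456)
side short (array([586.1, 263.4]), array([54.1, 56.3]), 11.0, np.float64(102.15), 234)
side round (array([ 497.8, -276. ]), array([51.8, 52.6]), 6.2, np.float64(138.75), 659)
(array([-0.5997, -0.5222,  0.0013]), array([-0.0001,  0.    , -0.    ]))
```

```bash
python3 -m inch '-0.05 -0.04 0 0 0 0; -0.1 -0.08 0 0 0 0; -0.14 -0.125 0 0 0 0; -0.19 -0.165 0 0 0 0; -0.235 -0.205 0 0 0 0' 255 20
python3 -m inch '-0.05 -0.04 0 0 0 0; -0.1 -0.08 0 0 0 0; -0.14 -0.125 0 0 0 0; -0.19 -0.165 0 0 0 0; -0.235 -0.205 0 0 0 0'
python3 -c "
from centre import *
print(go(605,-70.5,200))"
```

```text
time: 1.12
ee_pos: [341.9, 338.3, 231.7]
eef_rot: [3.14, 0.001, 2.865]
contact_force: [0.8, -0.5, -0.2]
opening: 0.004
time: 1.75
ee_pos: [512.3, 76.6, 232.3]
eef_rot: [3.14, 0.002, 2.865]
contact_force: [0.5, 0.7, 0.1]
opening: 0.001
(array([-0.1292, -0.1163,  0.0324]), array([0.002 , 0.0025, 0.    ]))
```

```bash
python3 -m inch '-0.045 -0.04 0 0 0 0; -0.09 -0.08 0.01 0 0 0; -0.129 -0.116 0.02 0 0 0; -0.129 -0.116 0.032 0 0 0; -0.129 -0.116 0.032 0 0 0'
python3 - <<'E'
from centre import *
print(go(605,-70.5,171)); o=get_obs(); print(o["contact_force"])
p,d=snapshot("side"); cv2.imwrite("pics/s1.png",cv2.resize(p[150:400,240:460,::-1],None,fx=2.2,fy=2.2))
E
```

```text
time: 2.38
ee_pos: [603.3, -69.8, 198.6]
eef_rot: [3.139, -0.002, 2.864]
contact_force: [-0.5, -0.1, -0.3]
opening: -0.005
(array([-0.0019, -0.0003,  0.0276]), array([ 0.0022, -0.0017, -0.    ]))
[-0.54160031 -0.14708099 -0.29880227]
```

View pics/s1.png

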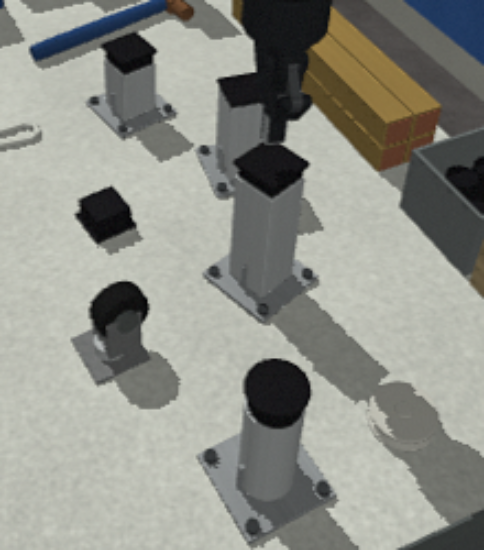

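The shut fingers stand above the tall plug at about (275,130), near its flange centre. I'll go down in small steps.

```bash
python3 -m inch '-0.002 0 0.015 0 0 0; -0.002 0 0.024 0 0 0; -0.002 0 0.028 0 0 0; -0.002 0 0.031 0 0 0; -0.002 0 0.034 0 0 0'
python3 -m inch '0 0 0.002 0 0 0; 0 0 0.004 0 0 0; 0 0 0.006 0 0 0'
```

```text
time: 3.05
ee_pos: [604.7, -68.8, 166.9]
eef_rot: [3.139, -0.003, 2.866]
contact_force: [-4.8, 2.8, 8.3]
opening: 0.001
time: 3.42
ee_pos: [604.7, -68.8, 162.9]
eef_rot: [3.139, -0.003, 2.866]
contact_force: [-3.9, 0.3, 8.3]
opening: -0.001
```

```bash
python3 -m inch '0 0 0.003 0 0 0; 0 0 0.006 0 0 0; 0 0 0.007 0 0 0'
python3 -m inch '0 0 0.002 0 0 0; 0 0 0.003 0 0 0'
```

```text
time: 3.8
ee_pos: [604.6, -68.8, 157.8]
eef_rot: [3.14, -0.003, 2.867]
contact_force: [-3.9, -0.4, 7.8]
opening: 0.001
time: 4.05
ee_pos: [604.6, -68.8, 156.9]
eef_rot: [3.14, -0.003, 2.867]
contact_force: [-4.4, -0.5, 8.5]
opening: -0.0
```

```bash
python3 -m inch '0 0 0.003 0 0 0; 0 0 0.004 0 0 0'
python3 -m inch '0 0 0.004 0 0 0; 0 0 0.005 0 0 0'
```

```text
time: 4.3
ee_pos: [604.7, -68.8, 156.0]
eef_rot: [3.141, -0.003, 2.868]
contact_force: [-7.3, 1.5, 16.0]
opening: -0.0
time: 4.55
ee_pos: [604.7, -68.8, 155.9]
eef_rot: [3.141, -0.003, 2.868]
contact_force: [-9.8, 1.6, 22.6]
opening: -0.001
```

```bash
python3 -m inch '0 0 -0.03 0 0 0; 0 0 -0.06 0 0 0; 0.02 0.058 -0.06 0 0 0; 0.04 0.116 -0.06 0 0 0; 0.06 0.174 -0.06 0 0 0'
python3 - <<'E'
from centre import *
print(go(586.5,262.7,130))
for n in("top","side"):
    _,d=snapshot(n); G["tall"]=(605,-70,156); print(n,fit(n,d,9))
E
```

```text
time: 5.18
ee_pos: [594.2, 116.5, 216.7]
eef_rot: [3.141, -0.002, 2.867]
contact_force: [0.8, -0.6, 0.2]
opening: 0.003
(array([0.0469, 0.1385, 0.0869]), array([ 0.001 , -0.0017, -0.    ]))
top {'tall': (array([604.8, -71.4]), array([53.7, 54. ]), 19.0, np.float64(155.31), 631), 'short': (array([602.5, 263.6]), array([23.1, 50.9]), 8.6, np.float64(101.61), 214), 'round': (array([ 498.3, -276.3]), array([53.4, 51.4]), 89.1, np.float64(138.23), 508)}
side {'tall': (array([605. , -70.9]), array([55.7, 54.9]), 18.8, np.float64(155.63), 471), 'short': (array([586.9, 262.1]), array([54.2, 55.7]), 12.4, np.float64(101.65), 243), 'round': (array([ 498. , -276.4]), array([52.9, 52.1]), 26.2, np.float64(138.76), 664)}
```

Tall plug is home: measured 155.3 to 155.6 mm, against 170.2 to 170.8 before. Now the short one.

```bash
python3 -m inch '0.02 0.06 0 0 0 0; 0.04 0.118 0 0 0 0; 0.047 0.139 0.03 0 0 0; 0.047 0.139 0.08 0 0 0; 0.047 0.139 0.087 0 0 0'
python3 -c "
from centre import *
print(go(586.5,262.7,104))"
```

```text
time: 5.9
ee_pos: [581.0, 266.3, 125.6]
eef_rot: [-3.139, -0.011, 2.875]
contact_force: [-0.6, -0.8, 0.3]
opening: -0.003
(array([-0.0065, -0.002 ,  0.0216]), array([-0.0025, -0.0107,  0.    ]))
```

```bash
python3 -m inch '-0.006 -0.002 0.01 -0.0025 -0.01 0; -0.006 -0.002 0.018 -0.0025 -0.01 0; -0.006 -0.002 0.022 -0.0025 -0.01 0; -0.006 -0.002 0.026 -0.0025 -0.01 0; -0.006 -0.002 0.03 -0.0025 -0.01 0'
python3 -m inch '0 0 0.003 0 0 0; 0 0 0.006 0 0 0'
```

```text
time: 6.52
ee_pos: [587.0, 262.7, 98.1]
eef_rot: [3.141, 0.001, 2.875]
contact_force: [-1.8, -2.1, 8.4]
opening: 0.0
time: 6.78
ee_pos: [587.0, 262.7, 94.5]
eef_rot: [3.141, 0.001, 2.875]
contact_force: [-4.1, -2.2, 7.5]
opening: -0.0
```

```bash
python3 -m inch '0 0 0.003 0 0 0; 0 0 0.006 0 0 0; 0 0 0.008 0 0 0'
python3 -m inch '0 0 0.003 0 0 0; 0 0 0.004 0 0 0'
```

```text
time: 7.15
ee_pos: [587.0, 262.7, 88.8]
eef_rot: [-3.141, 0.001, 2.876]
contact_force: [-4.4, -1.8, 8.0]
opening: -0.001
time: 7.4
ee_pos: [587.0, 262.7, 87.1]
eef_rot: [-3.141, 0.0, 2.876]
contact_force: [-4.0, -2.1, 8.6]
opening: -0.002
```

```bash
python3 -m inch '0 0 0.003 0 0 0; 0 0 0.004 0 0 0'
python3 -m inch '0 0 0.004 0 0 0; 0 0 0.005 0 0 0'
```

```text
time: 7.65
ee_pos: [587.0, 262.7, 86.0]
eef_rot: [-3.141, -0.0, 2.876]
contact_force: [-6.4, -2.6, 13.4]
opening: -0.002
time: 7.9
ee_pos: [587.1, 262.8, 85.9]
eef_rot: [-3.14, -0.001, 2.876]
contact_force: [-9.7, -3.4, 22.7]
opening: -0.004
```

Hard stop at 85.9 mm. Retract clear and check.

```bash
python3 -m inch '0 0 -0.04 0 0 0; 0 0 -0.09 0 0 0; 0.04 0.04 -0.13 0 0 0; 0.08 0.08 -0.13 0 0 0; 0.12 0.12 -0.13 0 0 0'
python3 - <<'E'
from centre import *
G["tall"]=(605,-70,156);G["short"]=(586,262,86);G["middle"]=(668,105,126)
for n in("top","side"):
    p,d=snapshot(n); print(n,*fit(n,d,9).items(),sep="\n")
cv2.imwrite("pics/s2.png",cv2.resize(p[100:400,200:460,::-1],None,fx=2,fy=2))
print(get_obs()["contact_force"])
E
```

```text
time: 8.52
ee_pos: [503.1, 412.3, 218.4]
eef_rot: [3.14, 0.002, 2.875]
contact_force: [1.1, 1.0, -0.4]
opening: 0.002
top
('tall', (array([604.8, -71.2]), array([53.9, 53.9]), 18.5, np.float64(155.47), 631))
('short', (array([587.2, 262.2]), array([54.5, 54.2]), 11.2, np.float64(85.18), 547))
('round', (array([ 498.3, -276.8]), array([51.1, 52.4]), 0.2, np.float64(138.05), 508))
('middle', (array([667.6,  97.2]), array([53.7, 54.5]), 81.5, np.float64(125.35), 570))
side
('tall', (array([604.3, -70.8]), array([55.1, 53.9]), 18.1, np.float64(155.55), 481))
('short', (array([586.9, 263.1]), array([54.2, 57.2]), 10.3, np.float64(85.33), 248))
('round', (array([ 498. , -276.4]), array([51.8, 52. ]), 29.5, np.float64(138.77), 662))
('middle', (array([667.5,  98.6]), array([57.3, 54.4]), 81.0, np.float64(125.45), 311))
[ 0.45458447 -0.13408807 -0.67231579]
```

View pics/s2.png

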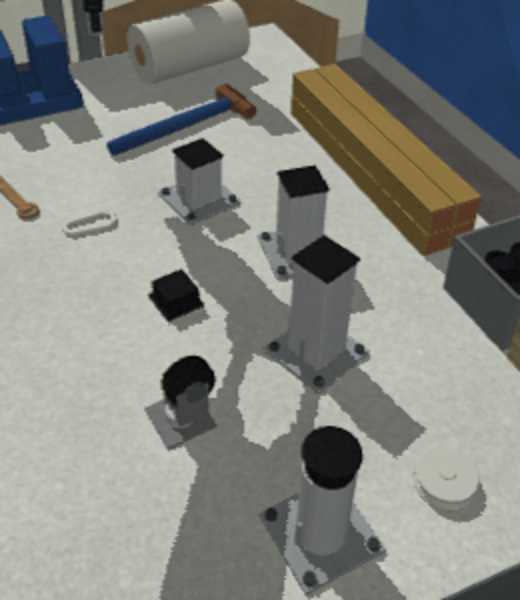

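The tall plug at (325,260) and the short plug at (197,153) both sit flush on their tubes. The round plug at (330,455) is still proud, and the arm touches nothing.

```bash
python3 -c "
from workcell import *
print(hand_in())"
```

```text
the job is handed in; nothing more can be done
None
```

I pressed the tall plug and then the short plug home with the shut fingers, each to its hard stop at about 23 N vertical. That is slightly over the 15 to 20 N you called plenty, but well under the limits. The job is handed in, at about 8.6 s on the clock.

| Plug | Fingertip height at the stop | Height in the camera check | Nominal height when home |
|---|---|---|---|
| Tall | 155.9 mm | 155.5 mm | 156 mm |
| Short | 85.9 mm | 85.2 to 85.3 mm | 86 mm |

- **Camera offset:** the check reads about 0.5 to 0.8 mm low. The middle plug, already home at 126 mm, also read low at 125.4 mm.
- **Round plug:** it was left alone and still stands proud at about 138 mm, unchanged from the start.
- **Arm:** it was retracted clear before hand-in, with contact force near zero. No check failed or disagreed.

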